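Set the test rig's feed valve to half open with the loose tee key

ROBOT

A 7-joint arm with a two-finger parallel gripper is mounted at the origin on the work surface. World frame = base frame: x ahead of the robot, y to its left, z up, the work surface at z = 0. Lengths are in m, angles in rad, forces in N, time in s.
With the tool pointing down it reaches from about 0.4 to 0.875 m from the base axis. Payload 6.5 kg.
Tool frame: the origin (TCP) lies on the centre line of the jaws, within the pads' length; the fingertips stand 19 mm ahead of it and the grasp point (between the pads) is the TCP; z points along the fingers, y is the direction in which the jaws open and shut (so a half turn about z gives the same grasp; the last joint's range is limited). The gripper opens to 85 mm and grips with 20 to 120 N. Pads are 22 mm wide; open, the fingers measure 114 mm over their backs; the gripper's body (76 mm by 85 mm) begins 54 mm behind the grasp point. The pads swing forward as they close: fully open they stand 13 mm farther back than shut.
Start: joints at [1.066, 0.536, -0.004, 1.538, 0.003, 1.067, -0.071], TCP at [0.276, -0.588, 0.25] pointing down, gripper open.
Joint ranges: [-2.7, 2.7], [-0.37, 2.16], [-1.27, 1.26], [0.24, 2.4], [-1.31, 4.45], [0.19, 1.91], [-2.76, 2.76]. Speed limits (rad/s): [2.39, 2.39, 3.14, 3.14, 3.14, 3.14, 3.14].

INTERFACE

Orientations are given as a unit quaternion [w, x, y, z].
In Python, from cell import manip, eyes gives the robot as it stands. The module is installed in compiled form; this text tells all that it offers. Calls block until the motion is done:
- manip.reach(position, orientation): joint-space move of the TCP to a pose.
- manip.move_linear(position, velocity=0.15, frame=None): straight line of the TCP; frame=None keeps the orientation; velocity is the mean speed in m/s.
- manip.movej(angles): joint-space move.
- manip.ungrasp() and manip.grasp(newtons=None): open the fingers fully, or close them until they stop; newtons is the grip in N (None keeps the last).
- manip.wait(seconds).
- manip.ik(position, orientation): joint angles nearest the present ones, or None.
- eyes.camera(name): name is "side" or "top" or "wrist"; returns (picture, depth): 480x640x3 uint8, red, green, blue; 480x640 float32, m along the optical axis (not along the pixel's ray), 0 where there is no reading.
- eyes.camera_info(name): a dict with "fx", "fy", "cx", "cy" (pixels), "k1" (the pictures are not rectified: a ray, as slopes to the right and down, at radius r is drawn at 1 + k1 r^2 times it, then the intrinsics apply), "world_from_camera" (4x4, takes a point from camera to world coordinates); the wrist camera has in their place "T_tool_cam" (4x4, takes a point from camera to tool coordinates, whose origin is the TCP and whose axes are the flange's). Camera axes: x right, y down, z forward; pixel columns grow to the right and rows downward; lengths in m; the calibration is good to about 2 mm. A picture is of the moment at which its call begins: read the wrist's pose just before it. camera_info takes no time and is no camera call.
A pose or a line that the arm cannot do raises manip.MotionError and nothing moves.
- manip.finish_job(): hands the job in, once; it reports no verdict.
Readings, each from a call of its own:
- manip.current_clock(): time.
- manip.current_joints(): joint angles.
- manip.current_dq(): joint speeds.
- manip.current_tau(): joint torques, N m.
- manip.current_tool_pos(): TCP position.
- manip.current_eef_rot(): TCP orientation.
- manip.current_ft_force(): force on the tool from outside, world axes, zero at the start.
- manip.current_ft_torque(): the same for the moment, N m.
- manip.current_opening(): finger opening in m.
Only numpy, scipy, OpenCV 4.12 (cv2) and the standard library are available. Lean on these libraries where they do the work, as an engineer would, in place of code of your own. Each camera call takes 0.05 s, during which the arm holds its last target.

TASK

The feed valve on the water test rig is shut and needs its loose tee key, which is lying on the bench: fit the key, socket down, right home on the valve's square spindle, and turn it anticlockwise to open the valve half way, so that the red pointer stands at the green 45 degree mark. Leave the key standing on the spindle and let go of it; do not turn the valve without the key, and leave the other things on the bench where they are.

Things in the scene. Friction and masses are not known exactly. Their poses are not given: they have to be found in the camera images.
- key: Loose tee key, 150 mm long, 0.3 to 0.5 kg. Origin: centre of its socket's open mouth (the flat foot); +x along the shaft towards the tee bar, +y along the tee bar. It starts lying flat, its axis level 21 mm above the bench (z = 0). Socket block 42 x 42 x 40 mm, square bore 19 mm wide, 30 mm deep, flats square to y and z. Centre of mass 65 mm from the foot; it stands upright on its foot.
- key_shaft (a point): Point on the axis of the key's square steel shaft (16 x 16 mm, flats square to the key's y and z, bare from 46 to 121 mm from the foot; a 28 mm collar lies between it and the socket), 65 mm from the foot: grip the lying key here, across the shaft
- key_bar (a point): Middle of the key's square steel tee bar (18 x 18 mm, flats square to the key's x and z, its axis 130 mm from the foot, bare for 35 mm either side of the middle, then a red ball of 42 mm diameter at each end, centres 57 mm from the middle): grip the upright key here from above, across the bar
- rig: Feed rig, fixed: grey baseboard 150 x 340 x 14 mm, copper pipe along y, brass ball valve in the middle, pressure gauge (54 mm wide, top at 87 mm) at y = +142 mm. Origin: on the bench under the spindle axis, z up. White scale disc, radius 62 mm, top 88 mm above the bench, round the spindle: black marks each 15 degrees from 0 (rig +x, shut) to 90 (rig +y, open), broad green mark at 45.
- spindle_seat (a point): On the vertical spindle axis, on top of its steel collar (48 mm diameter), 98 mm above the bench: the key's foot rests here when home. Turns with the spindle: z up, x along the red pointer. From it rises the brass square, 16 x 16 mm, flats square to this x and y, 22 mm straight, then an 8 mm cone tapering from 16 to 7 mm: 30 mm tall in all.
- pointer_tip (a point): Tip of the red pointer, 58 mm from the spindle axis, 92 mm above the bench; it turns with the spindle
- half_mark (a point): The green mark on the scale disc, 54 mm from the spindle axis, in the 45 degree direction
- spindle (a joint): Opening angle of the valve, rad: 0 shut (pointer along rig +x), pi/4 half open (green mark), pi/2 fully open (stop); grows anticlockwise seen from above. Friction about 0.18 N m, no spring: it stays where it is left. The key has about 11 degrees of play either way on the square
- drain_pump: Bystander: grey drain pump 110 mm long, 54 mm tall, lying loose; origin at the centre of its underside
- inlet_solenoid: Bystander: white inlet valve with two blue coils, 100 x 70 x 60 mm; origin at the centre of its underside
- bearing: Bystander: steel ball bearing 62 mm diameter, 16 mm tall; origin at the centre of its underside
- screwdriver: Bystander: screwdriver with yellow handle lying along its x, about 200 mm long; origin under its middle
- wrench: Bystander: steel spanner lying along its x, about 180 mm long; origin under its middle
- spray_can: Bystander: blue spray can 58 mm diameter, 165 mm tall; origin at the centre of its underside
- mug: Bystander: white mug 80 mm diameter, 90 mm tall; origin at the centre of its underside

How it is judged:
On the way, in this order (a step that is already met when the one before it is completed fails the run):
1. the key is home on the spindle while the valve is still near shut (below 25 degrees) (horizontal distance between key and spindle_seat below 0.006 m and z of key in the frame of spindle_seat between -0.004 and 0.007 m and angle between key's own x axis and vertical below 0.12 rad and value of joint spindle below 0.45 rad), for 0.1 s.
2. the key, still home on the spindle, has turned the valve to half open (39 to 51 degrees) (horizontal distance between key and spindle_seat below 0.006 m and z of key in the frame of spindle_seat between -0.004 and 0.007 m and angle between key's own x axis and vertical below 0.12 rad and value of joint spindle between 0.68 and 0.89 rad), for 0.2 s.
At the end, for the whole second after the job is handed in: The valve stands between 39 and 51 degrees open (pointer at the green mark within about 6 degrees); the key stands upright (within 7 degrees) and home on the spindle: its foot within 7 mm of the collar and 6 mm of the axis; released and at rest (all of step 2 and linear speed of key below 0.02 m/s and velocity of joint spindle between -0.05 and 0.05 rad/s); the robot touches nothing.
It fails at once if a bystander on the bench was moved by more than 30 mm (distance of any of drain_pump, inlet_solenoid, bearing, screwdriver, wrench, spray_can, mug from where it was at the start of the episode above 0.03 m).
It fails at once if the valve was turned beyond 25 degrees without the key on it (value of joint spindle above 0.45 rad and distance between key and spindle_seat above 0.04 m).
It also fails if it takes over 58 s, if anything falls off the work surface, if the arm or the gripper's body presses on something with over 40 N, if the wrist force passes 120 N, or if a joint passes its speed limit or range.

## Working session

There is one attempt and no reset: what is moved stays moved. The work goes in short steps, each a Python script; the robot and the scene stay as the last script left them, time stands still between calls to the robot, and variables do not carry over. Pictures are saved under pics/ and viewed, and the job is handed in when it is done.

```bash
mkdir -p pics; python3 - <<'E'
from cell import manip, eyes
import cv2,numpy as np
for n in ("side","top","wrist"):
    p,d=eyes.camera(n); cv2.imwrite(f"pics/{n}0.png",p[:,:,::-1]); np.save(f"{n}0.npy",d)
    i=eyes.camera_info(n); print(n,i)
print(manip.current_clock(),manip.current_tool_pos(),manip.current_eef_rot(),manip.current_opening())
E
```

```text
side {'fx': 513.0817846660515, 'fy': 513.0817846660515, 'cx': 310.87044986794837, 'cy': 240.20135113467674, 'k1': 0.013730251976212306, 'world_from_camera': array([[-0.95355417, -0.18133042,  0.24052801,  0.26667596],
       [-0.30096769,  0.60631828, -0.73606833,  0.97909359],
       [-0.01236495, -0.77427219, -0.63273192,  0.82966134],
       [ 0.        ,  0.        ,  0.        ,  1.        ]])}
top {'fx': 451.0173795809901, 'fy': 451.0173795809901, 'cx': 318.9590084835945, 'cy': 242.96947848003413, 'k1': -0.002867274176985029, 'world_from_camera': array([[ 1.72100554e-02, -9.77848611e-01,  2.08604667e-01,
         2.96928217e-01],
       [-9.99843262e-01, -1.76982112e-02, -4.73687101e-04,
         1.01954288e-01],
       [ 4.15512372e-03, -2.08563818e-01, -9.77999933e-01,
         1.30445858e+00],
       [ 0.00000000e+00,  0.00000000e+00,  0.00000000e+00,
         1.00000000e+00]])}
wrist {'fx': 330.6559318390389, 'fy': 330.6559318390389, 'cx': 325.84461647878476, 'cy': 237.23269591440325, 'k1': -0.018054602575333742, 'T_tool_cam': array([[-2.09574799e-04, -9.58937523e-01, -2.83617319e-01,
         7.16061061e-02],
       [ 9.99999793e-01, -2.82325556e-05, -6.43477979e-04,
        -7.94714717e-05],
       [ 6.09047937e-04, -2.83617395e-01,  9.58937330e-01,
        -1.23192018e-01],
       [ 0.00000000e+00,  0.00000000e+00,  0.00000000e+00,
         1.00000000e+00]])}
0.15 [ 0.27597673 -0.5880187   0.2496146 ] [-6.27421766e-04  9.76017991e-01  2.17688891e-01 -1.83617038e-04] 0.08516686305357223
```

View pics/side0.png

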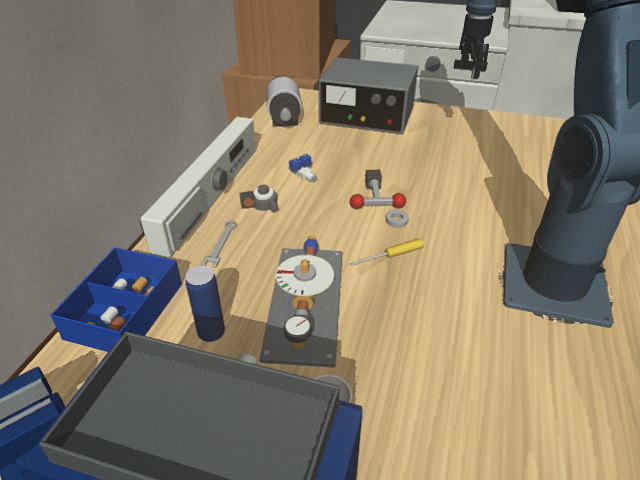

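View pics/top0.png

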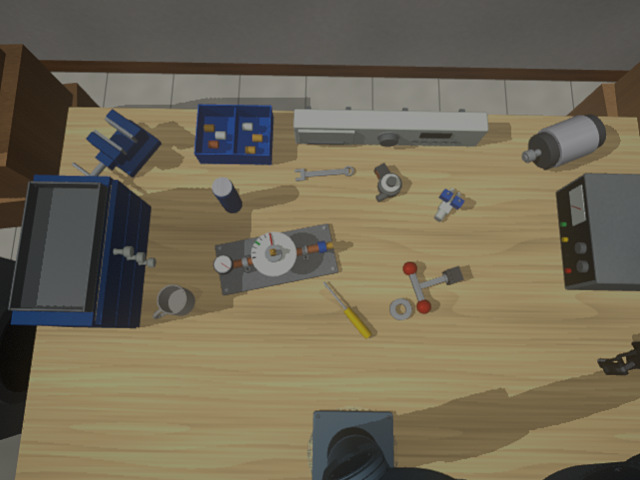

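The top picture shows the key with its balls at about (411,268) and (424,307) and its socket at about (454,275). The rig disc is at about (274,253), with the pointer upward. I'll enlarge both for closer readings.

```bash
cat > h.py <<'E'
import numpy as np,cv2
from scipy.spatial.transform import Rotation as R
from cell import manip,eyes
def ray(n,u,v,i=None):
    i=i or eyes.camera_info(n)
    K=np.array([[i['fx'],0,i['cx']],[0,i['fy'],i['cy']],[0,0,1.]])
    q=cv2.undistortPoints(np.array([[[u,v]]],float),K,np.array([i['k1'],0,0,0.]))[0,0]
    return np.array([q[0],q[1],1.])
def tool_T():
    q=np.array(manip.current_eef_rot());T=np.eye(4);T[:3,:3]=R.from_quat(q[[1,2,3,0]]).as_matrix();T[:3,3]=manip.current_tool_pos();return T
def camT(n,T=None):
    i=eyes.camera_info(n)
    return i['world_from_camera'] if n!='wrist' else (tool_T() if T is None else T)@i['T_tool_cam']
def at_z(n,u,v,z,W=None):
    W=camT(n) if W is None else W
    r=W[:3,:3]@ray(n,u,v); o=W[:3,3]; return o+r*(z-o[2])/r[2]
def at_d(n,u,v,d,W=None):
    W=camT(n) if W is None else W
    return W[:3,:3]@(ray(n,u,v)*d)+W[:3,3]
def proj(n,P,W=None):
    i=eyes.camera_info(n);W=camT(n) if W is None else W
    c=np.linalg.inv(W)@np.append(P,1); s=c[:2]/c[2]; s=s*(1+i['k1']*(s@s)); return np.array([i['fx']*s[0]+i['cx'],i['fy']*s[1]+i['cy']])
def down(yaw):
    """tool z down; tool y axis (jaw) at world yaw angle"""
    y=np.array([np.cos(yaw),np.sin(yaw),0]);z=np.array([0,0,-1.]);x=np.cross(y,z)
    return quat(np.c_[x,y,z])
def quat(M):
    q=R.from_matrix(M).as_quat();return q[[3,0,1,2]]
E
python3 - <<'E'
from h import *
p=cv2.imread('pics/top0.png')
c=p[225:345,380:500];cv2.imwrite('pics/topk.png',cv2.resize(c,None,fx=5,fy=5,interpolation=cv2.INTER_CUBIC))
c=p[215:295,205:345];cv2.imwrite('pics/topr.png',cv2.resize(c,None,fx=5,fy=5,interpolation=cv2.INTER_CUBIC))
print(at_z('top',411,268,.021),at_z('top',424,307,.021),at_z('top',454,275,.042),at_z('top',274,253,.088))
E
```

```text
[ 0.50182105 -0.16483493  0.021     ] [ 0.39097069 -0.19881143  0.021     ] [ 0.48064303 -0.28150439  0.042     ] [0.52602753 0.22421679 0.088     ]
```

View pics/topk.png

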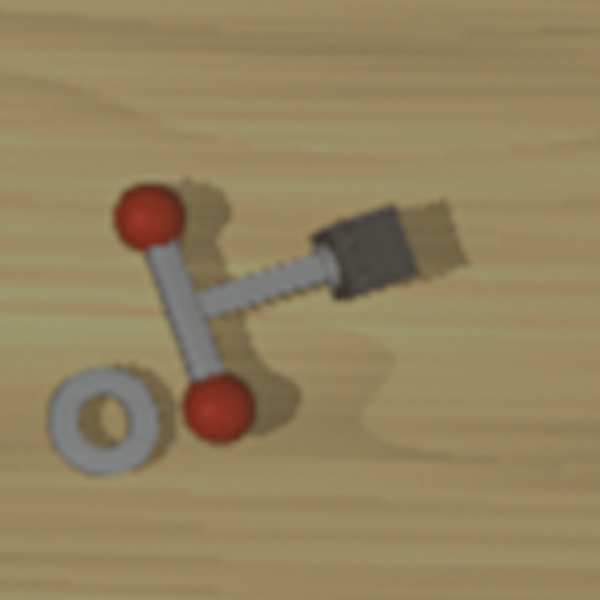

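View pics/topr.png

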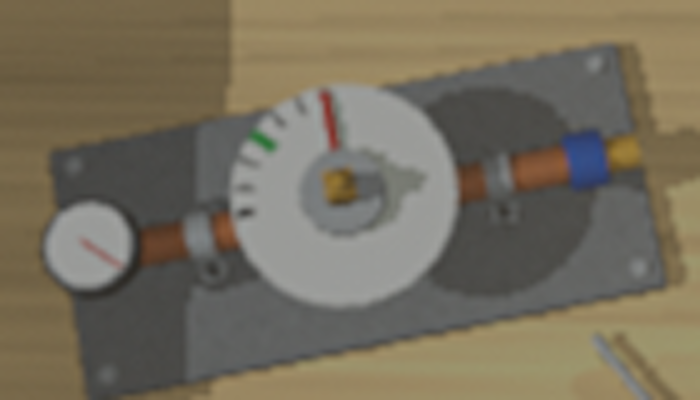

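The two balls come out 116 mm apart, against 114 mm given, so the measurement holds up. The plan is to pick the key across its shaft with the tool down, swing it upright with the tool horizontal along rig +x, fit it straight on the spindle, then regrip the bar from above and turn. Next I check that these poses can be reached.

```bash
python3 - <<'E'
from h import *
np.set_printoptions(precision=3,suppress=True)
b1=at_z('top',410,268.2,.021);b2=at_z('top',423.8,306.6,.021)
m=(b1+b2)/2;d=b1-b2;print(np.linalg.norm(d),m,np.degrees(np.arctan2(d[1],d[0])))
# foot dir: candidate phi
s0=at_z('top',380+370/5,225+250/5,.042);v=m-s0;phi=np.arctan2(v[1],v[0]);print('phi',np.degrees(phi))
phi=np.arctan2(d[1],d[0])+np.pi/2
sh=m-.065*np.array([np.cos(phi),np.sin(phi),0]);print('shaft',sh)
# rig
c=at_z('top',205+342/5,215+192/5,.093)
r1=at_z('top',205+325/5,215+93/5,.092);w=r1-c;print('c',c,np.linalg.norm(w[:2]),np.degrees(np.arctan2(w[1],w[0])))
g=at_z('top',205+263/5,215+141/5,.088);w=g-c;print('g',np.linalg.norm(w[:2]),np.degrees(np.arctan2(w[1],w[0])))
def horiz(yaw,s,tilt=0):
    z=np.array([np.cos(yaw)*np.cos(tilt),np.sin(yaw)*np.cos(tilt),-np.sin(tilt)]);y=s*np.array([-np.sin(yaw),np.cos(yaw),0]);return quat(np.c_[np.cross(y,z),y,z])
for s in (1,-1):
    print(s,'pick',manip.ik([*sh[:2],.021],down(phi+s*np.pi/2)))
    for z in (.163,.20,.26):
        for yaw in (9,):
            for t in (0,10,20):
                print('  ',z,yaw,t,manip.ik([*c[:2],z],horiz(np.radians(yaw),s,np.radians(t))))
for a in (9,65):print(manip.ik([*c[:2],.228],down(np.radians(a))))
E
```

```text
0.11499647315864836 [ 0.447 -0.18   0.021] 18.42228824155765
phi 108.54103969994249
shaft [ 0.467 -0.242  0.021]
c [0.524 0.225 0.093] 0.056786702613332976 11.794985646556517
g 0.05350220139164301 57.50750720794749
1 pick [ 0.211  0.711  0.233  1.99  -0.335  0.477 -2.131]
   0.163 9 0 None
   0.163 9 10 None
   0.163 9 20 None
   0.2 9 0 None
   0.2 9 10 None
   0.2 9 20 None
   0.26 9 0 None
   0.26 9 10 None
   0.26 9 20 None
-1 pick [ 0.62   0.715 -0.293  1.965  0.394  0.516  0.371]
   0.163 9 0 None
   0.163 9 10 None
   0.163 9 20 None
   0.2 9 0 None
   0.2 9 10 None
   0.2 9 20 None
   0.26 9 0 None
   0.26 9 10 None
   0.26 9 20 None
[ 0.189  0.61  -0.943  1.736  0.552  1.085 -0.78 ]
[ 0.243  0.655 -1.039  1.734  0.622  1.122  0.144]
```

```bash
cat >> h.py <<'E'
def horiz(yaw,s,tilt=0):
    z=np.array([np.cos(yaw)*np.cos(tilt),np.sin(yaw)*np.cos(tilt),-np.sin(tilt)]);y=s*np.array([-np.sin(yaw),np.cos(yaw),0]);return quat(np.c_[np.cross(y,z),y,z])
E
time python3 - <<'E'
from h import *
np.set_printoptions(precision=2,suppress=True)
n=0
for pos in ([.524,.225,.163],[.524,.225,.22],[.6,-.1,.2],[.7,-.1,.2],[.45,-.4,.2],[.6,-.35,.2],[.6,-.35,.08]):
  for s in (1,-1):
    for yaw in range(-180,180,20):
      for t in (-15,0,15,30):
        q=manip.ik(pos,horiz(np.radians(yaw),s,np.radians(t)))
        if q is not None: print(pos,s,yaw,t,np.array(q))
E
```

```text
[0.524, 0.225, 0.163] 1 -120 30 [-0.75  1.09  0.18  1.13  0.25  1.9  -1.16]
[0.524, 0.225, 0.163] 1 -100 0 [-1.27  1.59  1.08  1.15  0.05  1.87 -0.48]
[0.524, 0.225, 0.163] 1 -100 15 [-0.98  1.18  0.36  1.21  0.43  1.86 -0.94]
[0.524, 0.225, 0.163] 1 -100 30 [-0.57  1.03 -0.36  1.29  0.74  1.89 -1.27]
[0.524, 0.225, 0.163] 1 -80 -15 [-1.22  1.42  0.53  1.34  0.68  1.84 -0.89]
[0.524, 0.225, 0.163] 1 -80 0 [-1.02  1.2   0.18  1.39  0.81  1.85 -1.05]
[0.524, 0.225, 0.163] 1 -80 15 [-0.79  1.05 -0.18  1.44  0.92  1.84 -1.17]
[0.524, 0.225, 0.163] 1 -80 30 [-0.52  0.98 -0.56  1.51  1.02  1.82 -1.24]
[0.524, 0.225, 0.163] 1 -60 -15 [-1.12  1.27  0.18  1.59  1.09  1.83 -1.23]
[0.524, 0.225, 0.163] 1 -60 0 [-0.88  1.11 -0.18  1.65  1.21  1.87 -1.27]
[0.524, 0.225, 0.163] 1 -60 15 [-0.61  1.03 -0.54  1.7   1.31  1.89 -1.27]
[0.524, 0.225, 0.163] 1 -60 30 [-0.38  1.   -0.83  1.74  1.35  1.85 -1.23]
[0.524, 0.225, 0.163] 1 -40 -15 [-1.03  1.21 -0.04  1.84  1.43  1.88 -1.49]
[0.524, 0.225, 0.163] 1 -40 0 [-0.78  1.08 -0.36  1.91  1.54  1.9  -1.41]
[0.524, 0.225, 0.163] 1 -40 15 [-0.52  1.01 -0.
[... 28229 characters left out ...]
1.13  0.95]
[0.6, -0.35, 0.08] -1 40 15 [ 1.33  1.25 -0.63  1.51 -0.89  0.96  0.86]
[0.6, -0.35, 0.08] -1 40 30 [ 1.25  1.09 -0.58  1.58 -0.79  0.81  0.69]
[0.6, -0.35, 0.08] -1 60 -15 [ 1.18  1.63 -0.65  0.96 -0.84  1.68  0.76]
[0.6, -0.35, 0.08] -1 60 0 [ 1.19  1.48 -0.59  1.08 -0.76  1.52  0.75]
[0.6, -0.35, 0.08] -1 60 15 [ 1.17  1.32 -0.54  1.19 -0.67  1.35  0.72]
[0.6, -0.35, 0.08] -1 60 30 [ 1.12  1.17 -0.49  1.29 -0.57  1.19  0.64]
[0.6, -0.35, 0.08] -1 80 0 [ 1.05  1.64 -0.74  0.64 -0.48  1.91  0.55]
[0.6, -0.35, 0.08] -1 80 15 [ 1.01  1.45 -0.52  0.81 -0.51  1.75  0.66]
[0.6, -0.35, 0.08] -1 80 30 [ 1.    1.29 -0.48  0.97 -0.4   1.55  0.66]
real	0m47.014s
user	0m2.527s
sys	0m0.154s
```

Inverse kinematics finds the upright pose with the tool along rig +y (s=-1, yaw about 102°). That is nearly the key's own heading, so little turning is needed. I'll look closely at the rig with the wrist camera, then at the key.

```bash
python3 - <<'E'
from h import *
np.set_printoptions(precision=4,suppress=True)
manip.reach([.524,.225,.30],down(np.radians(18)))
T=tool_T();p,d=eyes.camera('wrist');np.save('Trig.npy',T);np.save('drig.npy',d);cv2.imwrite('pics/rigw.png',p[:,:,::-1])
manip.reach([.467,-.242,.22],down(np.radians(18.4)))
T=tool_T();p,d=eyes.camera('wrist');np.save('Tkey.npy',T);np.save('dkey.npy',d);cv2.imwrite('pics/keyw.png',p[:,:,::-1])
print(manip.current_clock(),manip.current_tool_pos(),manip.current_joints())
E
```

```text
4.9833 [ 0.4678 -0.2407  0.2204] [ 1.088   0.5266 -0.9149  1.8559  0.4916  1.0027  0.2879]
```

View pics/rigw.png

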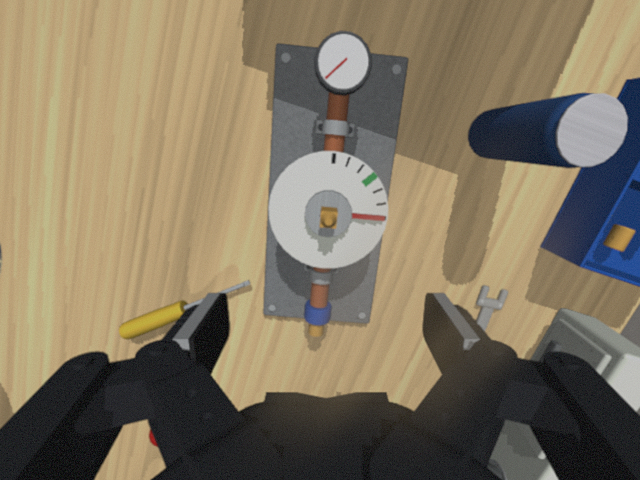

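View pics/keyw.png

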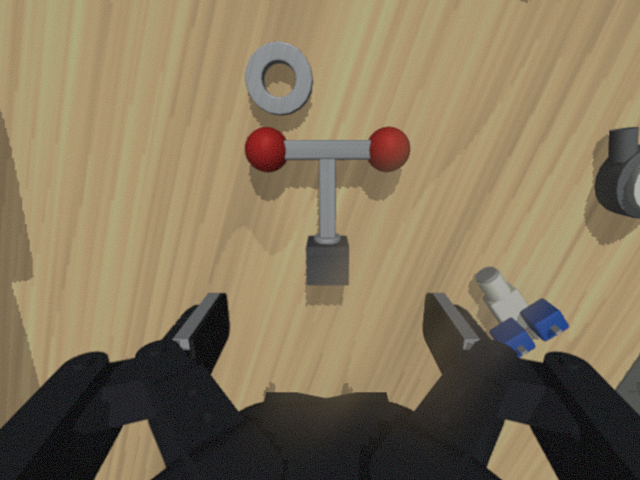

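The wrist picture of the rig shows the spindle tip near (328,216), the pointer tip at (386,217) and the green mark at (370,179). The picture of the key shows the balls at (267,149) and (388,149) and the shaft centred at x≈328, so the yaw is right. Next I enlarge both and compute positions.

```bash
python3 - <<'E'
from h import *
p=cv2.imread('pics/rigw.png')
c=p[145:275,260:400];cv2.imwrite('pics/rigw2.png',cv2.resize(c,None,fx=5,fy=4.6,interpolation=cv2.INTER_CUBIC) if 0 else cv2.resize(c,None,fx=4.5,fy=4.5,interpolation=cv2.INTER_CUBIC))
p=cv2.imread('pics/keyw.png')
c=p[115:295,235:420];cv2.imwrite('pics/keyw2.png',cv2.resize(c,None,fx=3.2,fy=3.2,interpolation=cv2.INTER_CUBIC))
E
```

```text
(no output)
```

View pics/rigw2.png

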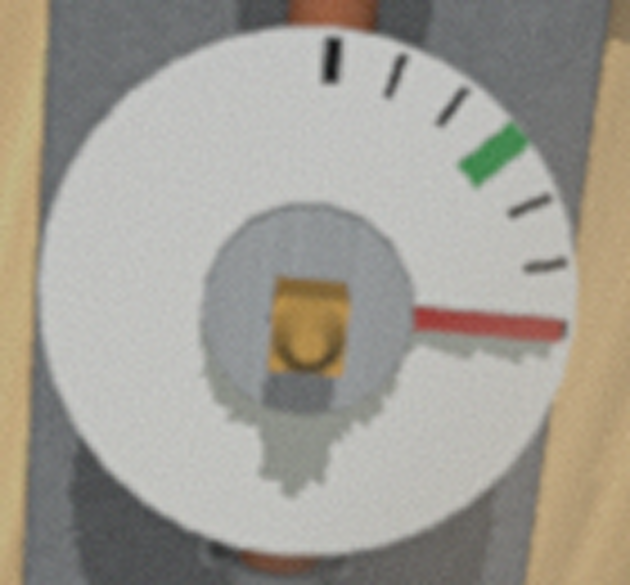

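View pics/keyw2.png

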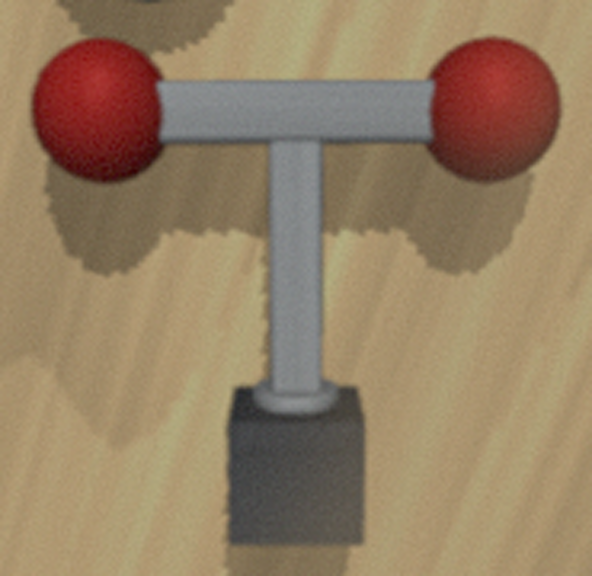

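```bash
python3 - <<'E'
from h import *
np.set_printoptions(precision=4,suppress=True)
T=np.load('Trig.npy');W=camT('wrist',T)
f=lambda x,y,z:at_z('wrist',260+(x+.5)/4.5-.5,145+(y+.5)/4.5-.5,z,W)
def cen(x0,x1,y0,y1,z):
    P=[f(x0,(y0+y1)/2,z),f(x1,(y0+y1)/2,z),f((x0+x1)/2,y0,z),f((x0+x1)/2,y1,z)]
    print('circ',np.linalg.norm(P[0]-P[1]),np.linalg.norm(P[2]-P[3]));return (P[0]+P[1]+P[2]+P[3])/4
cc=cen(201,414,203,412,.098);cd=cen(38,578,26,556,.088);ct=f(308,335,.128)
print(cc,cd,ct)
ang=lambda a,b:(np.linalg.norm((a-b)[:2]),np.degrees(np.arctan2(*(a-b)[1::-1])))
print('tip',ang(f(566,328,.092),cd),'point dir',ang(f(566,328,.092),f(416,318,.092)),'green',ang(f(492,156,.088),cd),'90',ang(f(331,61,.088),cd))
T=np.load('Tkey.npy');W=camT('wrist',T)
g=lambda x,y,z:at_z('wrist',235+(x+.5)/3.2-.5,115+(y+.5)/3.2-.5,z,W)
b1=g(98,110,.021);b2=g(494,110,.021);print('balls',b1,b2,ang(b2,b1))
m1=g(297,111,.030)
print('bar mid',(b1+b2)/2,m1)
for y in (160,250,340):
    a=g(270.5,y,.029);b=g(322.5,y,.029);print('shaft',(a+b)/2,np.linalg.norm(a-b))
s=(g(229,470,.042)+g(363,470,.042))/2; print('socket',s,'foot',g(296,544,.042)); 
m=(b1+b2)/2;print('phi',ang(m,s))
E
```

```text
circ 0.04748643492853227 0.04758252536168604
circ 0.12376047078894079 0.12392171967087601
[0.5255 0.2257 0.098 ] [0.5255 0.2261 0.088 ] [0.5251 0.2267 0.128 ]
tip (np.float64(0.05914983917629829), np.float64(11.889968661654095)) point dir (np.float64(0.03434893946800566), np.float64(14.019457844919527)) green (np.float64(0.05219910901798553), np.float64(56.05866062081223)) 90 (np.float64(0.053166896549852426), np.float64(102.54739147879424))
balls [ 0.393  -0.1984  0.021 ] [ 0.5038 -0.1613  0.021 ] (np.float64(0.11689825067404891), np.float64(18.516044385277045))
bar mid [ 0.4484 -0.1799  0.021 ] [ 0.4487 -0.1799  0.03  ]
shaft [ 0.4529 -0.1931  0.029 ] 0.015151088423142814
shaft [ 0.4613 -0.218   0.029 ] 0.015508934275641163
shaft [ 0.4701 -0.2442  0.029 ] 0.015888200386536846
socket [ 0.4819 -0.2797  0.042 ] foot [ 0.4897 -0.3029  0.042 ]
phi (np.float64(0.10530097895055734), np.float64(108.5204933228635))
```

The numbers agree: collar 47.5 mm (48 given), disc 124 mm (124 given), ball spacing 117 mm (114 given), and foot to bar also fits. The spindle is at (0.5255, 0.226) with the rig yawed about 12°. I grip 70 mm from the foot.

```bash
python3 - <<'E'
from h import *
np.set_printoptions(precision=4,suppress=True)
ph=np.radians(108.5);dx=np.array([np.cos(ph),np.sin(ph),0]);m=np.array([.4484,-.1799,0])
g=m-.060*dx
manip.move_linear([g[0],g[1],.10],.25,down(ph-np.pi/2))
manip.move_linear([g[0],g[1],.024],.1)
print(manip.current_tool_pos(),manip.current_ft_force())
manip.grasp(80)
print('open',manip.current_opening(),manip.current_tool_pos())
manip.move_linear([g[0],g[1],.30],.25)
print('open',manip.current_opening(),manip.current_ft_force(),manip.current_clock())
p,d=eyes.camera('wrist');cv2.imwrite('pics/grip.png',p[:,:,::-1])
print(manip.ik([.53,.1,.33],horiz(np.radians(102),-1)))
E
```

```text
[ 0.4679 -0.2368  0.0244] [ 0.1492 -0.7828  0.6665]
open 0.014177543186420755 [ 0.4676 -0.2368  0.0244]
open 0.01438654780680981 [ 0.2064 -0.2321 -4.4687] 8.4167
[ 0.9403  1.1527 -1.0783  1.6517 -0.567   1.3163  0.4994]
```

View pics/grip.png

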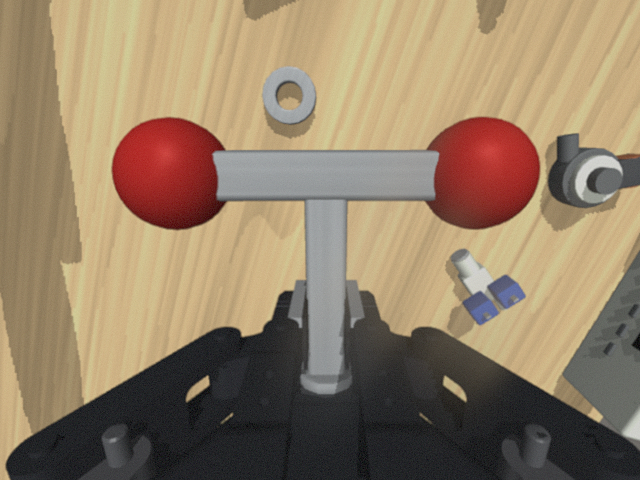

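The key is held square, with its bar level at row 175 and its shaft centred at x≈326. I check the pitch against the model, then swing it upright.

```bash
python3 - <<'E'
from h import *
np.set_printoptions(precision=4,suppress=True)
T=tool_T();W=camT('wrist',T)
f=lambda x,y,z:proj('wrist',(T@np.array([x,y,z,1]))[:3],W)
# key x in tool coords
ph=np.radians(108.5);k=T[:3,:3].T@np.array([np.cos(ph),np.sin(ph),0]);print('key x in tool',k)
for zz in (0,.003,.006):
    print('bar top edges',[f(k[0]*(.060+e),0,zz-.009) for e in (-.009,.009)],'ball',f(k[0]*.06,.057,zz))
print(T[:3,3])
manip.reach([.53,.1,.33],horiz(np.radians(102),-1))
print(manip.current_tool_pos(),manip.current_ft_force(),manip.current_opening(),manip.current_clock())
for n in('side','wrist'):
    p,d=eyes.camera(n);cv2.imwrite(f'pics/up_{n}.png',p[:,:,::-1])
E
```

```text
key x in tool [1.     0.0002 0.0022]
bar top edges [array([327.3576, 202.7496]), array([327.4144, 149.5594])] ball [481.5753 174.3365]
bar top edges [array([327.3224, 201.2181]), array([327.3763, 149.3127])] ball [478.0019 173.5354]
bar top edges [array([327.289 , 199.7593]), array([327.34  , 149.0781])] ball [474.5883 172.7706]
[ 0.4664 -0.2365  0.2984]
[0.5303 0.0995 0.3296] [ 0.4723  0.5166 -4.9655] 0.014341958503355037 9.7667
```

View pics/up_side.png

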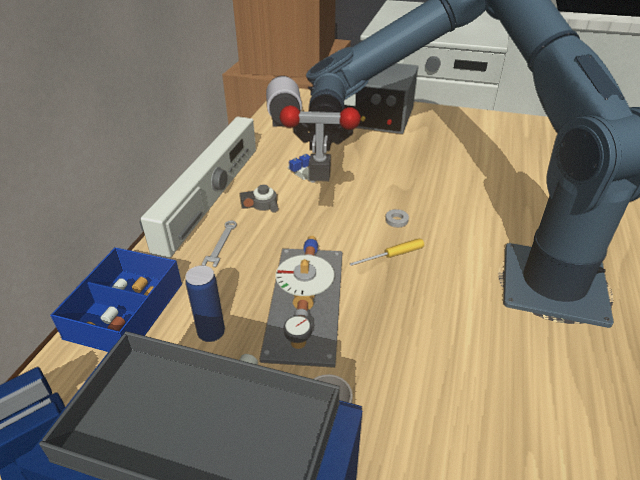

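View pics/up_wrist.png

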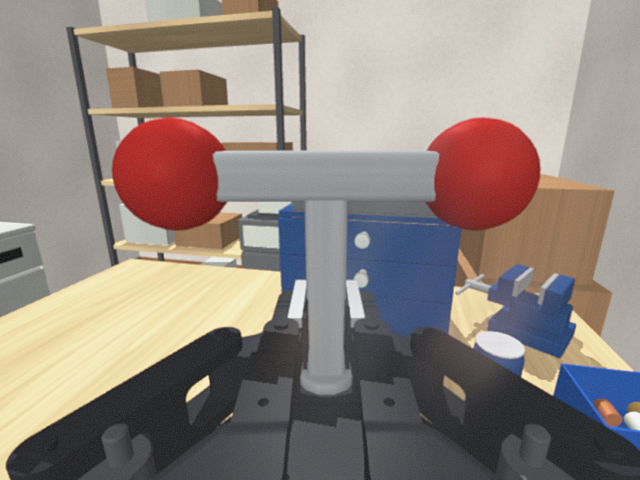

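The key is upright, hanging over the free bench behind the rig. Its bar edges at rows 150 and 199 match the prediction of 149 to 201. I bring it over the spindle, 20 mm above the tip, and check.

```bash
python3 - <<'E'
from h import *
np.set_printoptions(precision=4,suppress=True)
y=np.radians(102);tz=np.array([np.cos(y),np.sin(y),0]);s=np.array([.5255,.226,0])
def go(fz,v,cor=np.zeros(3)):
    t=s-.003*tz+[0,0,fz+.070]
    manip.move_linear(t+cor,v); manip.wait(.3)
    return manip.current_tool_pos()-t
go(.25,.25)
e=go(.150,.2);print(e)
e2=go(.150,.1,-e);print(e2,manip.current_ft_force(),manip.current_clock())
np.save('cor.npy',-e)
print(tool_T())
for n in('side','top'):
    p,d=eyes.camera(n);cv2.imwrite(f'pics/ab_{n}.png',p[:,:,::-1])
    T=tool_T();foot=T[:3,3]+.003*T[:3,2]-.07*T[:3,0]
    u=proj(n,foot);print(n,'foot',u,'spindle',proj(n,[.5255,.226,.128]),proj(n,[.5255,.226,.098]))
    x,yy=(proj(n,[.5255,.226,.15])).astype(int)
    c=p[yy-60:yy+60,x-80:x+80,::-1];cv2.imwrite(f'pics/abz_{n}.png',cv2.resize(c,None,fx=5,fy=5,interpolation=cv2.INTER_CUBIC));print(x-80,yy-60)
E
```

```text
[ 0.0002 -0.      0.0009]
[-0.0002 -0.     -0.0009] [ 0.9781 -0.1293 -4.4294] 12.3083
[[ 0.0001  0.9782 -0.2079  0.5259]
 [-0.      0.2079  0.9782  0.2231]
 [ 1.     -0.0001  0.      0.2191]
 [ 0.      0.      0.      1.    ]]
side foot [305.2023 251.6971] spindle [305.3213 259.4226] [305.595  270.1257]
225 191
top foot [271.1196 248.8908] spindle [271.9161 250.3705] [272.9947 252.4925]
191 188
```

View pics/abz_side.png

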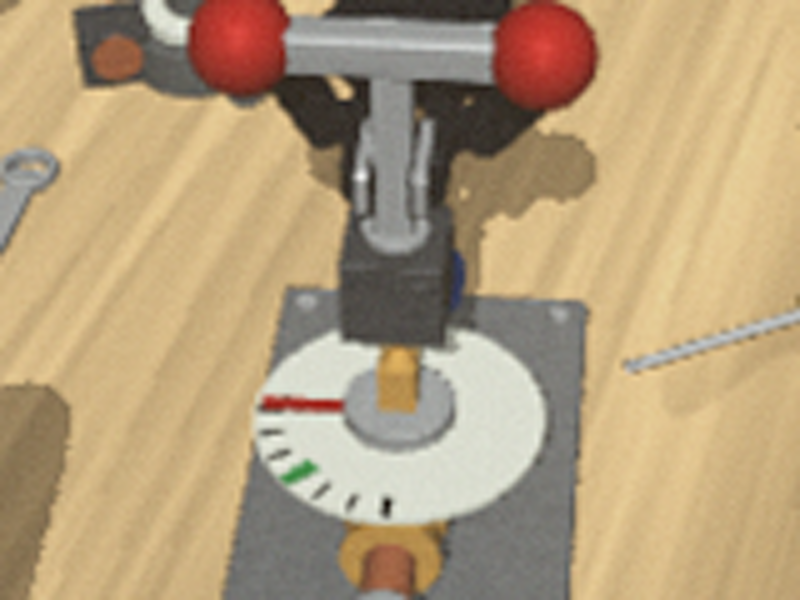

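View pics/abz_top.png

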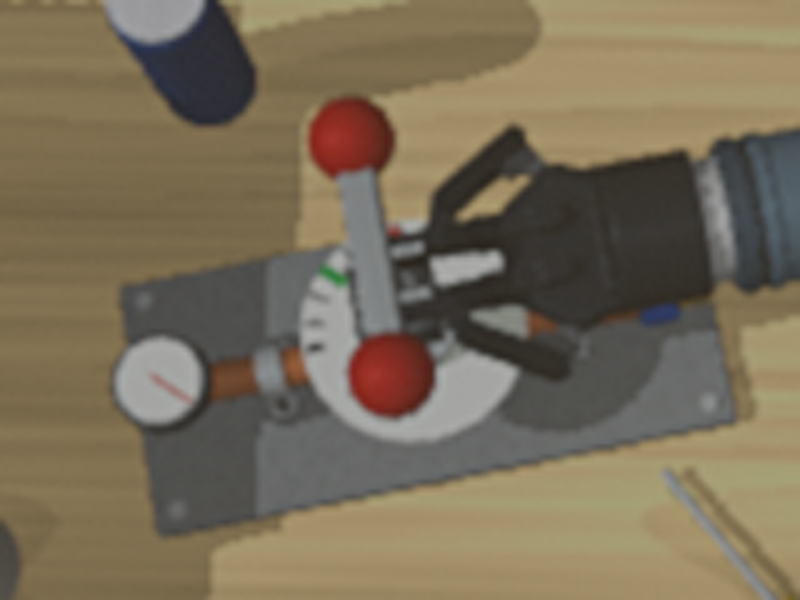

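```bash
python3 - <<'E'
from h import *
np.set_printoptions(precision=1,suppress=True)
T=tool_T();foot=T[:3,3]+.003*T[:3,2]-.07*T[:3,0]
f=lambda n,P,o:(proj(n,P)-o)*5+2
o=np.array([225,191]);X,Y,Z=T[:3,0],T[:3,1],T[:3,2]
for s in(-1,1):print('front bottom corner',f('side',foot+.021*Z+s*.021*Y,o),'front top',f('side',foot+.021*Z+s*.021*Y+.04*X,o),'ball',f('side',foot+.13*X+s*.057*Y,o))
print('sq tip',f('side',[.5255,.226,.128],o),'collar',f('side',[.5255,.226,.098],o))
o=np.array([191,188])
for s in(-1,1):print('top ball',f('top',foot+.13*X+s*.057*Y,o))
print('gauge? disc c',f('top',[.5255,.226,.088],o))
E
```

```text
front bottom corner [449.6 342.2] front top [448.8 265.4] ball [547.8  49.5]
front bottom corner [345.7 336.5] front top [342.3 259.9] ball [246.4  36. ]
sq tip [403.6 344.1] collar [405.  397.6]
top ball [395.5 370.3]
top ball [354.6 135.9]
gauge? disc c [413.7 327.9]
```

Key and spindle show the same small bias from prediction (3 to 5 enlarged pixels, under 1 px in the image), so their relative alignment is within about 1 mm. I lower the key in steps and watch the force.

```bash
python3 - <<'E'
from h import *
np.set_printoptions(precision=4,suppress=True)
y=np.radians(102);tz=np.array([np.cos(y),np.sin(y),0]);s=np.array([.5255,.226,0])
f0=manip.current_ft_force()
for fz in (.132,.124,.118,.112,.107,.103,.100,.0985):
    t=s-.003*tz+[0,0,fz+.070]
    manip.move_linear(t,.06)
    f=manip.current_ft_force()-f0; print(fz,manip.current_tool_pos()-t,f,manip.current_ft_torque())
    if np.linalg.norm(f)>15: break
print(manip.current_clock())
for n in('side','top'):
    p,d=eyes.camera(n)
    o=(225,171) if n=='side' else (191,188)
    c=p[o[1]:o[1]+120,o[0]:o[0]+160,::-1];cv2.imwrite(f'pics/in_{n}.png',cv2.resize(c,None,fx=5,fy=5,interpolation=cv2.INTER_CUBIC))
E
```

```text
0.132 [-0.0001  0.     -0.0004] [ 0.2281 -0.8055  0.2541] [-1.9445 -0.4345 -0.0002]
0.124 [-0.     -0.0001 -0.0004] [-0.1301 -0.4586  0.0452] [-2.018  -0.4554  0.0147]
0.118 [ 0.0001 -0.0002 -0.0006] [-0.1748 -0.5208 -1.1977] [-2.1527 -0.4198  0.0125]
0.112 [-0.     -0.0002 -0.0008] [ 1.2709 -1.8362 -2.4574] [-2.2403 -0.4571  0.0047]
0.107 [ 0.     -0.0001 -0.0007] [ 0.4373 -2.2657 -0.9335] [-2.3121 -0.4964  0.053 ]
0.103 [ 0.0001 -0.0001 -0.0005] [ 0.737  -2.9728 -1.0257] [-2.3426 -0.5     0.0364]
0.1 [ 0.0001 -0.0001 -0.0003] [ 0.776  -3.0512 -0.7468] [-2.1282 -0.4426 -0.0844]
0.0985 [ 0.0001 -0.0001  0.0003] [-0.6525 -5.1446  2.785 ] [-1.7213 -0.2988  0.0483]
14.625
```

View pics/in_side.png

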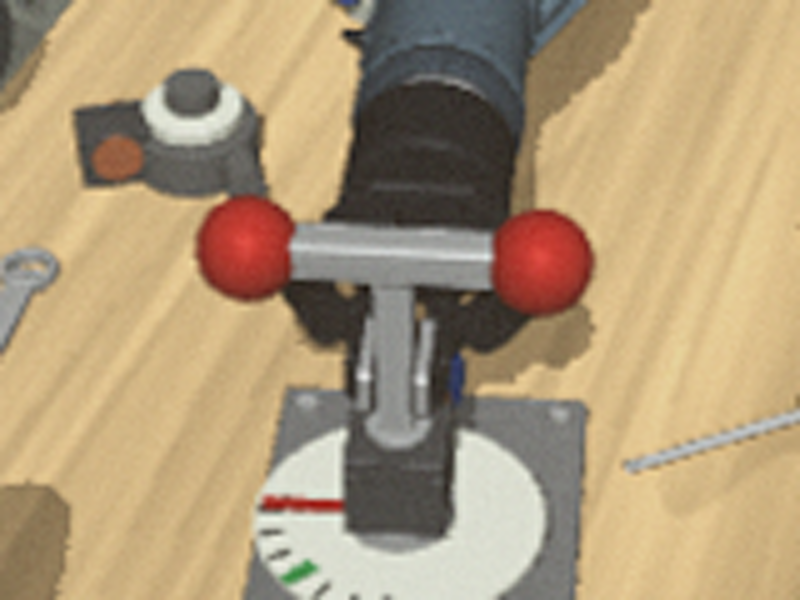

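The key is home: contact came at 98.5 mm, with the foot on the collar and the pointer still at 0. I release, back off and look again.

```bash
python3 - <<'E'
from h import *
np.set_printoptions(precision=4,suppress=True)
y=np.radians(102);tz=np.array([np.cos(y),np.sin(y),0])
manip.ungrasp();manip.wait(.2)
P=np.array(manip.current_tool_pos())
manip.move_linear(P-.11*tz,.15)
manip.move_linear(P-.16*tz+[0,0,.17],.25)
j=manip.ik([.5255,.226,.33],down(np.radians(12)));print(j)
manip.reach([.5255,.226,.33],down(np.radians(12)));manip.wait(.2)
T=tool_T();p,d=eyes.camera('wrist');np.save('Tb.npy',T);np.save('db.npy',d);cv2.imwrite('pics/barw.png',p[:,:,::-1])
p,d=eyes.camera('side');c=p[171:291,225:385,::-1];cv2.imwrite('pics/rel_side.png',cv2.resize(c,None,fx=5,fy=5,interpolation=cv2.INTER_CUBIC))
print(manip.current_clock(),manip.current_joints())
E
```

```text
[ 0.0545  0.4165 -0.7213  1.6262  0.2897  1.209  -0.5184]
18.7 [ 0.0568  0.4187 -0.7207  1.6264  0.2894  1.2091 -0.5181]
```

View pics/barw.png

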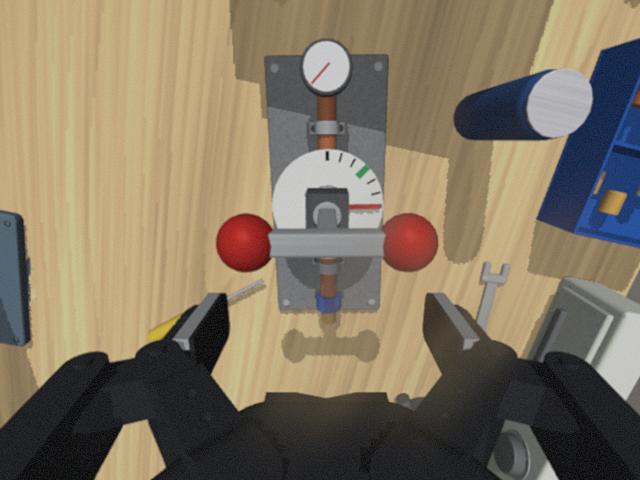

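View pics/rel_side.png

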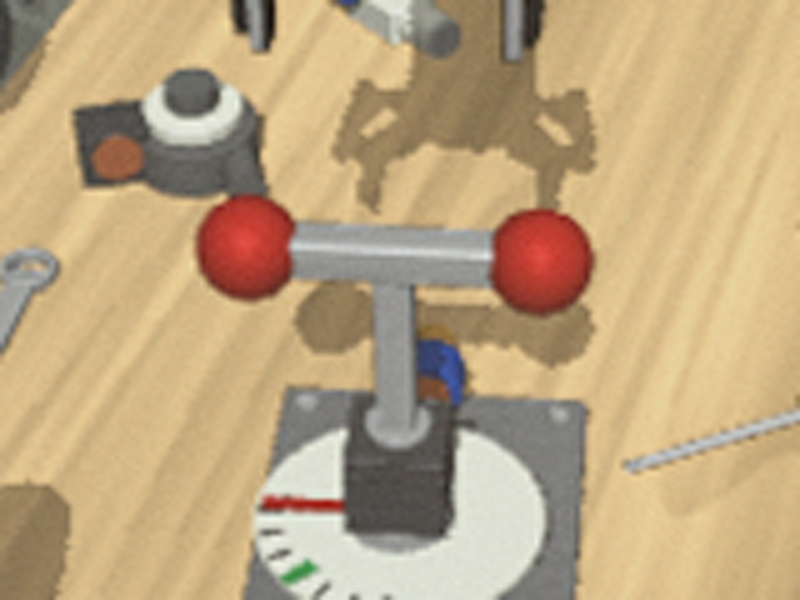

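The key stands by itself at home. The wrist picture has the balls at (245,242) and (409,242), the bar is square to the rig, and the pointer is unmoved. I locate the bar, then grip it from above.

```bash
python3 - <<'E'
from h import *
np.set_printoptions(precision=4,suppress=True)
T=np.load('Tb.npy');W=camT('wrist',T)
a=at_z('wrist',245,242,.228,W);b=at_z('wrist',409,242,.228,W)
print(a,b,np.linalg.norm(a-b),(a+b)/2,np.degrees(np.arctan2(*(b-a)[1::-1])))
print((at_z('wrist',327,231,.237,W)+at_z('wrist',327,256.5,.237,W))/2, )
for yw in (-78,102):
  for t in (0,30,56): print(yw+t,manip.ik([.5255,.226,.230],down(np.radians(yw+t))))
E
```

```text
[0.4685 0.2143 0.228 ] [0.582  0.2381 0.228 ] 0.11593510635196888 [0.5253 0.2262 0.228 ] 11.84519706488749
[0.525  0.2276 0.237 ]
-78 [-0.1995  0.4553 -0.3755  1.7521  0.1966  0.9711 -2.013 ]
-48 [-0.1251  0.4715 -0.4762  1.7476  0.2528  0.9835 -1.5358]
-22 [-0.0597  0.4896 -0.5669  1.7437  0.3054  0.9972 -1.1249]
102 [ 0.2133  0.6301 -0.9879  1.7288  0.5825  1.1069  0.8206]
132 [ 0.2696  0.6848 -1.0939  1.726   0.6624  1.1521  1.2837]
158 [ 0.313   0.7409 -1.1873  1.724   0.7362  1.2002  1.6831]
```

```bash
python3 - <<'E'
from h import *
np.set_printoptions(precision=4,suppress=True)
P=np.array([.5254,.2264,.230])
manip.reach(P+[0,0,.10],down(np.radians(-78)))
manip.move_linear(P,.12);manip.wait(.1)
print(manip.current_tool_pos()-P,manip.current_ft_force(),manip.current_opening())
manip.grasp(60);print('op',manip.current_opening(),manip.current_tool_pos()-P,manip.current_ft_force(),manip.current_ft_torque())
for t in (8,16,24,32,40,48):
    manip.reach(P,down(np.radians(-78+t)))
    print(t,manip.current_tool_pos()-P,manip.current_ft_force(),manip.current_ft_torque(),manip.current_clock())
T=tool_T();p,d=eyes.camera('wrist');np.save('Tt.npy',T);cv2.imwrite('pics/t48w.png',p[:,:,::-1])
p,d=eyes.camera('side');c=p[171:291,225:385,::-1];cv2.imwrite('pics/t48.png',cv2.resize(c,None,fx=5,fy=5,interpolation=cv2.INTER_CUBIC))
E
```

```text
[0.0006 0.0004 0.001 ] [-0.2507 -0.6213  0.1639] 0.08550087611170747
op 0.017234847841875463 [ 0.0001 -0.0002  0.0002] [-0.1882 -0.4717  1.601 ] [-0.2218  0.0723  0.0587]
8 [ 0.0004 -0.0006  0.0002] [ 0.5885 -2.9816  3.8818] [-0.6527 -0.0825  0.1078] 21.9667
16 [ 0.0006 -0.0007  0.0002] [ 0.58   -3.8062  4.8199] [-1.1077 -0.3538  0.1189] 22.2167
24 [ 0.0006 -0.0006  0.0003] [ 1.0651 -4.3093  5.0284] [-1.2153 -0.4225  0.1128] 22.4667
32 [ 0.0006 -0.0006  0.0003] [ 1.655  -3.8726  4.9479] [-1.2337 -0.4106  0.1007] 22.7167
40 [ 0.0006 -0.0005  0.0003] [ 1.3898 -4.3448  5.2559] [-1.1917 -0.4482  0.1315] 22.9667
48 [ 0.0006 -0.0006  0.0003] [ 1.7639 -3.2343  5.4462] [-1.2502 -0.3568  0.108 ] 23.2167
```

View pics/t48.png

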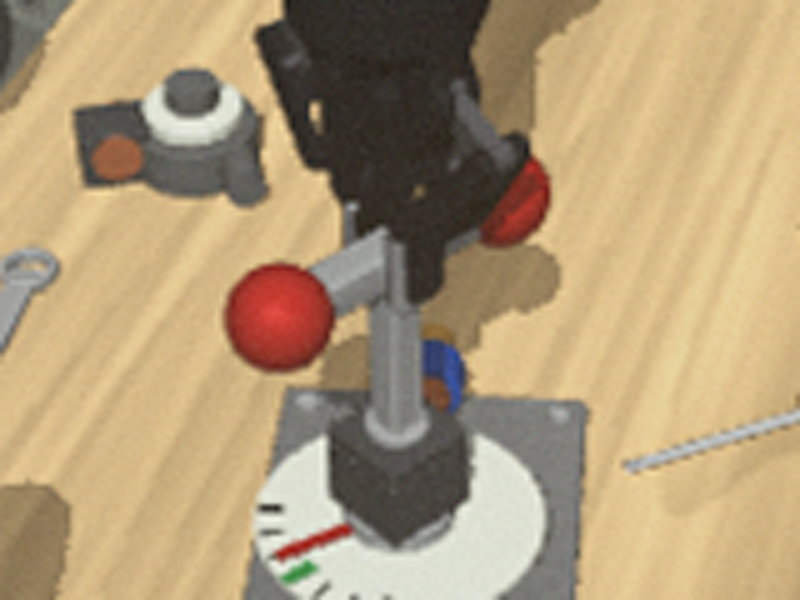

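View pics/t48w.png

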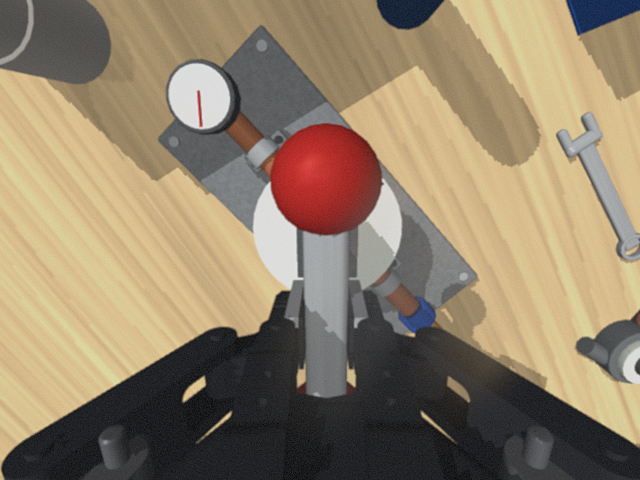

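In the side picture the pointer runs from (350,530) to its tip at (277,555), a bit short of the green mark at (298,572). I compute the angle.

```bash
cat >> h.py <<'E'
def sp(x,y,z,o=(225,171)): return at_z('side',o[0]+(x+.5)/5-.5,o[1]+(y+.5)/5-.5,z)
def angd(a,b): d=a-b; return np.linalg.norm(d[:2]),np.degrees(np.arctan2(d[1],d[0]))
E
python3 - <<'E'
from h import *
c=np.array([.5255,.226,0])
tip=sp(277,555,.092);inn=sp(350,530,.092);g=sp(299,572,.088);z0=sp(263,503,.092)
print('tip',angd(tip,c),angd(tip,inn),'green',angd(g,c),'initial tip',angd(z0,c),angd(z0,sp(344,506,.092)))
E
```

```text
tip (np.float64(0.059738034583124044), np.float64(45.23976737937284)) (np.float64(0.0332699424652479), np.float64(43.6463476427206)) green (np.float64(0.05528045781321015), np.float64(55.27291607753353)) initial tip (np.float64(0.06042921735643723), np.float64(13.734970763519263)) (np.float64(0.034464056003928205), np.float64(13.638629360264792))
```

The pointer stands at about 32° to 33° open for a 48° key turn, a lag of roughly 15°. It needs about 12° more, so I turn to 60°.

```bash
python3 - <<'E'
from h import *
np.set_printoptions(precision=4,suppress=True)
P=np.array([.5254,.2264,.230])
for t in (54,60):
    manip.reach(P,down(np.radians(-78+t)))
    print(t,manip.current_tool_pos()-P,manip.current_ft_force(),manip.current_ft_torque(),manip.current_clock())
manip.wait(.3)
p,d=eyes.camera('side');c=p[171:291,225:385,::-1];cv2.imwrite('pics/t60.png',cv2.resize(c,None,fx=5,fy=5,interpolation=cv2.INTER_CUBIC))
E
```

```text
54 [ 0.0005 -0.0005  0.0003] [ 2.133  -5.2413  4.9174] [-1.2609 -0.3901  0.0435] 23.5667
60 [ 0.0005 -0.0006  0.0003] [ 1.4002 -4.9014  6.0231] [-1.284  -0.5057  0.0831] 23.8167
```

View pics/t60.png

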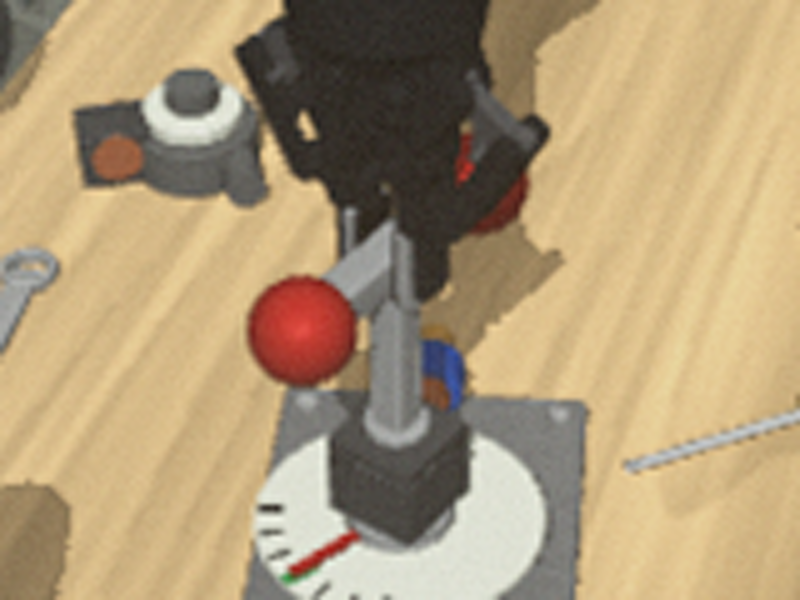

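```bash
python3 - <<'E'
from h import *
c=np.array([.5255,.226,0])
tip=sp(289,574,.092);inn=sp(356,535,.092)
print(angd(tip,c),angd(tip,inn))
for a in (39,42,45,48,51):
    t=np.radians(12+a);P=c+.058*np.array([np.cos(t),np.sin(t),0])+[0,0,.092];print(a,(proj('side',P)-[225,171])*5+2)
E
```

```text
(np.float64(0.061451011568619415), np.float64(57.00646456045572)) (np.float64(0.0353815073855357), np.float64(57.792257581701556))
39 [287.43648775 561.99140451]
42 [291.39782173 566.1655071 ]
45 [295.69386823 570.19129218]
48 [300.31368349 574.05605052]
51 [305.24517179 577.74746111]
```

The pointer is at 57.0° in the world, which is 45° open (43° to 45° allowing for bias). I release, lift off and check.

```bash
python3 - <<'E'
from h import *
np.set_printoptions(precision=4,suppress=True)
manip.ungrasp();manip.wait(.2)
P=np.array(manip.current_tool_pos());manip.move_linear(P+[0,0,.15],.12)
manip.reach([.5255,.08,.36],down(np.radians(12)));manip.wait(.4)
p,d=eyes.camera('side');c=p[171:291,225:385,::-1];cv2.imwrite('pics/f_side.png',cv2.resize(c,None,fx=5,fy=5,interpolation=cv2.INTER_CUBIC))
cv2.imwrite('pics/f_full.png',p[:,:,::-1])
T=tool_T();np.save('Tf.npy',T);p,d=eyes.camera('wrist');cv2.imwrite('pics/f_w.png',p[:,:,::-1])
p,d=eyes.camera('top');cv2.imwrite('pics/f_top.png',p[:,:,::-1])
print(manip.current_clock(),manip.current_ft_force())
E
```

```text
27.75 [ 0.4983 -0.5676 -0.8305]
```

View pics/f_side.png

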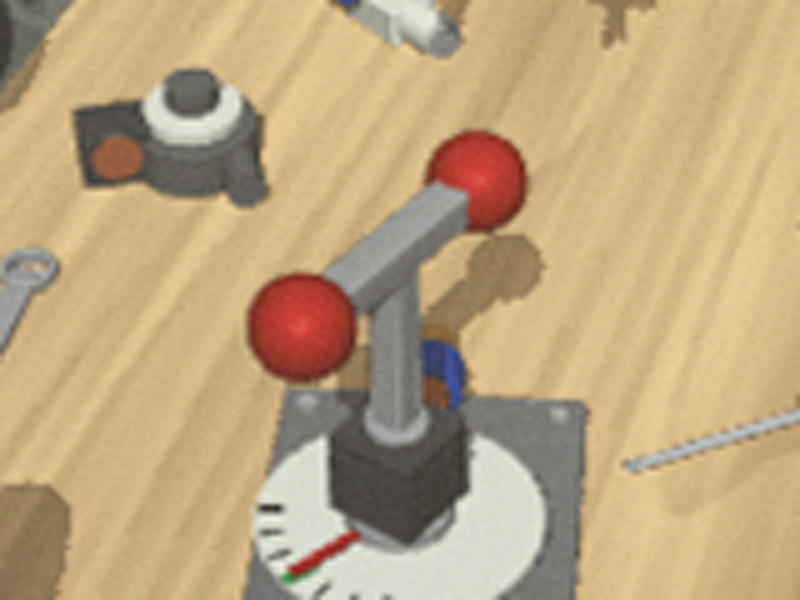

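View pics/f_w.png

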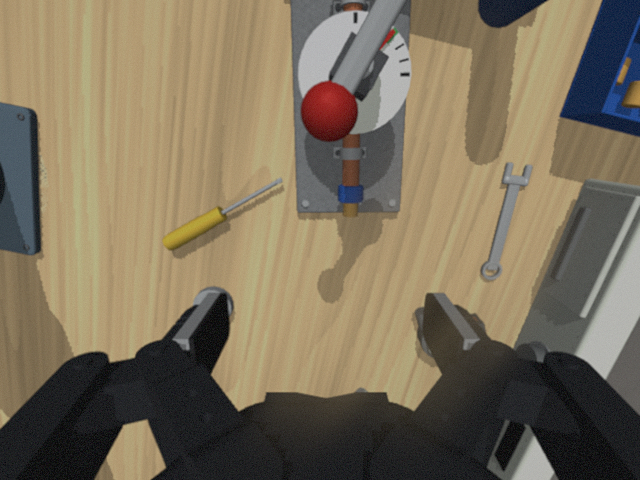

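View pics/f_top.png

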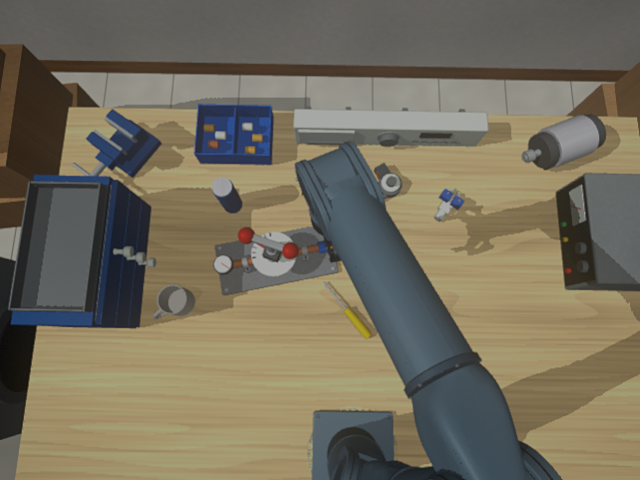

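The side picture shows the pointer unchanged on the green mark at (289,574), the key upright and nothing else moved. One closer look at the pointer in the wrist picture.

```bash
python3 - <<'E'
from h import *
p=cv2.imread('pics/f_w.png');cv2.imwrite('pics/f_wz.png',cv2.resize(p[0:100,290:420],None,fx=6,fy=6,interpolation=cv2.INTER_CUBIC))
W=camT('wrist',np.load('Tf.npy'));c=np.array([.5255,.226,0])
for a in(39,42,45,48,51):
    t=np.radians(12+a);print(a,[((proj('wrist',c+r*np.array([np.cos(t),np.sin(t),0])+[0,0,.092],W))-[290,0])*6+2.5 for r in(.03,.058)])
t=np.radians(57);print('g',(proj('wrist',c+.054*np.array([np.cos(t),np.sin(t),0])+[0,0,.088],W)-[290,0])*6+2.5)
E
```

```text
39 [array([523.26971736, 320.46782266]), array([651.35997926, 209.97380278])]
42 [array([517.79632947, 313.00776867]), array([640.85875017, 195.16376167])]
45 [array([511.95605631, 305.87760424]), array([629.61078902, 180.9847248 ])]
48 [array([505.76471524, 299.09863361]), array([617.64601556, 167.48228273])]
51 [array([499.23925899, 292.69120978]), array([604.99698423, 154.70024604])]
g [608.29440696 206.02327964]
```

View pics/f_wz.png

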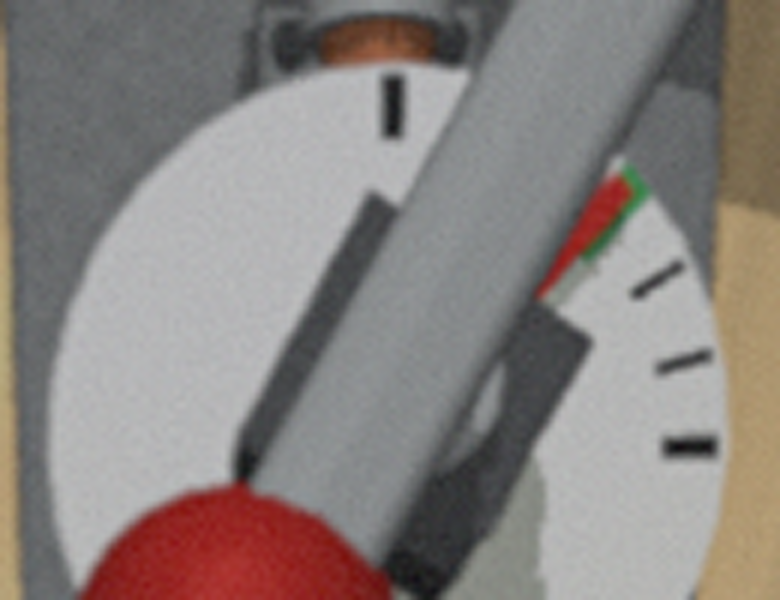

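The pointer tip at (623,176) lies over the green mark. By the projection that is about 45° to 47°, well within the 39° to 51° window. I hand in.

```bash
python3 -c "
from cell import manip
manip.finish_job();print(manip.current_clock())"
```

```text
the job is handed in; nothing more can be done
the job is handed in; nothing more can be done
```

The valve is open half way, with the key left standing on the spindle and the gripper clear of it. I handed the job in shortly after the clock read 27.75 s of the 58 s allowed; no verdict is reported.

**What I did:**
- I gripped the lying key across its shaft, swung it upright and lowered it onto the spindle. Light contact came with the foot at about 98.5 mm and the pointer still at shut.
- I released it and regripped the tee bar from above. I then turned it 60° anticlockwise in small steps, to take up the play, and let go and lifted clear.

**Last checks:**
- **Pointer:** it lies over the green mark. The side camera gives about 43–45° and the wrist camera about 45–47°; the small disagreement is well inside the 39–51° window.
- **Key:** it looks upright with its socket on the collar, judged by eye from the side picture.
- **Forces:** they stayed at a few newtons at every reading.
- **Bystanders:** none looks moved in the pictures. In the last top picture the arm hides the bearing. I did not measure their positions.

No check failed.

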